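# Slide the locked bowl stage home under the gauge

## Task

Bring the bowl under the gauge needle: with the fingertips press the stage's lock button down, keep it held down and slide the stage along its rails all the way to the end stop, then let go so that the button springs up and the stage is locked there. Do not shove the stage while its button is up, do not touch the bowl riding on it, and leave the jar, cup and brush alone.

Things in the scene. Friction and masses are not known exactly. Their poses are not given: they have to be found in the camera images.
- slide_base: the fixed slide on the bench: grey 130 x 440 mm bed with two steel rails; it stands at a different place and angle each time. Origin on the bench top on the rails' centre line; its +y axis (horizontal) is the direction in which the stage slides towards the end stop, its x axis runs across the rails. The bed reaches from y = -200 to +240 mm, the end stop at y = +205 to +219 mm.
- gauge_tip (a point): lower tip of the thin gauge needle (122 mm above the bench), under which the bowl stops. It hangs over x = 0, y = +140 mm of the slide base from an arm at 178 mm height on a thin post, 200 mm high, at x = +85, y = +140 mm
- end_stop (a point): middle of the near face of the end stop, a grey 130 mm wide, 44 mm high block across the end of the rails (this point 28 mm above the bench) that the leading edge of the stage meets
- stage (a joint): how far the stage has slid, in m, from where it starts (0); it has 90 to 160 mm to go to the end stop. The stage is a 120 x 210 x 8 mm aluminium plate, top 32 mm above the bench, with the lock button at its rear and the bowl in front. A toothed rack holds it (with 4 mm play) while the button is up; with the button down by over 3 mm it slides at 2 to 4 N and stays where it is left
- stage_nose (a point): middle of the leading edge of the stage plate, 175 mm in front (slide base +y) of the button's centre, 28 mm above the bench; it meets point end_stop when the stage is fully home
- lock (a joint): how far the lock button is pressed, in m: about 0 up (locked), 0.006 fully down. A spring pushes it up: it starts to move at about 3 N, fully down takes about 6.5 N; it rides with the stage
- lock_top (a point): centre of the flat top of the lock button, a square black key of 44 x 44 mm near the rear edge of the stage plate; its top is 46 mm above the bench when up, 40 mm when down. Its axes are those of the slide base; it moves with the stage. Fingertips pressed on it can drag the stage along
- push_plate (a point): middle of the top edge of the rear face of the push plate, an upright aluminium plate on the stage, 64 mm wide, 8 mm thick, its top 72 mm above the bench; this rear face stands 26 mm in front (slide base +y) of the button's centre and can be pushed on with the same fingertip that holds the button down
- stage_seat (a point): centre of the bowl's seat on the stage plate (32 mm above the bench), 110 mm in front of the button's centre, ringed by six 10 mm high studs
- bowl: loose terracotta bowl, 96 mm across the rim, 55 mm high, standing in the seat on the stage; origin at the centre of its underside. It rides along and is not to be touched
- jar: loose closed green glass jar, 64 mm across, 85 mm high, on the bench beside the slide; origin at the centre of its underside
- cup: loose white cup, 72 mm across, 75 mm high, on the bench beyond the slide; origin at the centre of its underside
- brush: loose wooden brush, about 200 mm long, lying on the bench on the robot's side of the slide; origin at its underside, along its x axis

How it is judged (in metres and radians):
On the way, in this order (a step that is already met when the one before it is completed fails the run):
1. the lock button is pressed down while the stage is still short of the stop (value of joint lock above 0.002 m and y of stage_nose in the frame of end_stop below -0.02 m), for 0.1 s.
2. the stage reaches the end stop with the button still held down (value of joint lock above 0.002 m and y of stage_nose in the frame of end_stop above -0.003 m), for 0.1 s.
At the end, for the whole second after the job is handed in: the stage stands within 3 mm of its end stop, the lock button is up again (within 1 mm), the bowl stands upright and at rest in its seat (within 12 mm of its centre) (y of stage_nose in the frame of end_stop above -0.003 m and value of joint lock below 0.001 m and horizontal distance between bowl and stage_seat below 0.012 m and z of bowl in the frame of stage_seat below 0.006 m and angle between bowl's own z axis and vertical below 0.1 rad and linear speed of bowl below 0.02 m/s); the robot touches nothing.
It fails at once if the stage is shoved along while its lock button is not held down (velocity of joint stage above 0.01 m/s and value of joint stage above 0.006 m and y of stage_nose in the frame of end_stop below -0.004 m and value of joint lock below 0.0015 m).
It fails at once if the robot touches the bowl (contact force between any of the fingers, the arm and bowl above 0.5 N).
It fails at once if the bowl is lifted, tipped or jolted off its seat (z of bowl in the frame of stage_seat above 0.012 m or horizontal distance between bowl and stage_seat above 0.02 m or angle between bowl's own z axis and vertical above 0.25 rad).
It fails at once if the jar, cup or brush is pushed, lifted or knocked over (distance of any of jar, cup, brush from where it was at the start of the episode above 0.02 m or angle between any of jar, cup's own z axis and vertical above 0.3 rad).
It also fails if it takes over 45 s, if anything falls off the work surface, if the arm or the gripper's body presses on something with over 40 N, if the wrist force passes 120 N, or if a joint passes its speed limit or range.

## Robot

A 6-joint arm with a two-finger parallel gripper is mounted at the origin on the work surface. World frame = base frame: x ahead of the robot, y to its left, z up, the work surface at z = 0. Lengths are in mm, angles in rad, forces in N, time in s.
With the tool pointing down it reaches from about 350 to 975 mm from the base axis. Payload 7.1 kg.
Tool frame: the origin (TCP) lies on the front face of the gripper's body, between the roots of the fingers; the fingertips stand 80 mm ahead of it and the grasp point (between the pads) lies 61 mm ahead of it (env.tips_ahead is the distance from the TCP to the fingertips, in mm); z points along the fingers, y is the line along which they close (so a half turn about z gives the same grasp; the last joint's range is limited). The gripper opens to 88 mm and grips with 3 to 60 N. Pads are 20 mm wide; open, the fingers measure 115 mm over their backs; the gripper's body (75 mm by 178 mm) begins 61 mm behind the grasp point.
Start: joints at [-1.352, 0.423, 1.63, -0, 1.089, -0.019], TCP at [147.248, -607.391, 302.675] pointing down, gripper open.
Joint ranges: [-3, 3], [-0.9, 2.11], [0.09, 2.58], [-1.31, 4.45], [0.11, 2.69], [-2.54, 2.54]. Speed limits (rad/s): [2.39, 2.39, 3.01, 3.14, 3.14, 3.14].

## Interface

Orientations are given as a unit quaternion [x, y, z, w].
In Python, from station import env, set_gripper, viewer, workorder gives the robot as it stands. Calls block until the motion is done:
- env.reach(position, orientation): joint-space move of the TCP to a pose.
- env.move_l(position, rot=None, rate=150, f_stop=None): straight line of the TCP; rot=None keeps the orientation; rate is the mean speed in mm/s. With f_stop (N) it stops when the force on the tool has changed by that much, and returns True; else False.
- env.move_joints(angles): joint-space move.
- set_gripper(opening): finger opening in mm; the grip force is fixed at half the most; returns when the fingers have stopped.
- env.hold(seconds).
- env.ik(position, orientation): joint angles nearest the present ones, or None.
- env.read_state(): the state.
- viewer.camera(name): name is "side" or "top"; returns the picture (480x640x3 uint8, blue, green, red); there is no depth.
- viewer.camera_params(name): a dict with "fx", "fy", "cx", "cy" (pixels), "pose" (4x4, takes a point from camera to world coordinates). Camera axes: x right, y up, looking along -z (the intrinsics and any distortion apply to the point x, -y, -z); pixel columns grow to the right and rows downward; lengths in mm; the calibration is good to about 2 mm. A picture is of the moment at which its call begins. camera_params takes no time and is no camera call.
A pose or a line that the arm cannot do raises env.IKError and nothing moves.
- workorder.sign_off(): hands the job in; it is judged then, once.
The state is a dict: "time_s": time; "qpos": joint angles; "dq": joint speeds; "tau": joint torques, N m; "tool_pos": TCP position; "orientation": TCP orientation; "force": force on the tool from outside, world axes, zero at the start; "wrist_torque": the same for the moment, N m; "width": finger opening in mm; "grip_force": force on a finger pad.
Only numpy, scipy, OpenCV 4.12 (cv2) and the standard library are available. Lean on these libraries where they do the work, as an engineer would, in place of code of your own. Each camera call takes 0.05 s, during which the arm holds its last target. There are 200 camera calls.

## Working session

There is one attempt and no reset: what is moved stays moved. The work goes in short steps, each a Python script; the robot and the scene stay as the last script left them, time stands still between calls to the robot, and variables do not carry over. Pictures are saved under pics/ and viewed, at most 10 in all, crops included, and the job is handed in when it is done.

```bash
mkdir -p pics; ls
python3 - <<'E'
from station import env, viewer
import cv2
for n in("top","side"):
    cv2.imwrite(f"pics/{n}0.png",viewer.camera(n))
    p=viewer.camera_params(n);print(n,p)
E
```

```text
pics
top {'fx': 502.223324792035, 'fy': 502.223324792035, 'cx': 321.51404162447244, 'cy': 236.8874540003035, 'pose': array([[-2.97020414e-02,  9.73632408e-01, -2.26180731e-01,
         3.53575070e+02],
       [-9.99555133e-01, -2.95441925e-02,  4.08365774e-03,
         7.83376324e+01],
       [-2.70634554e-03,  2.26201404e-01,  9.74076794e-01,
         1.13691833e+03],
       [ 0.00000000e+00,  0.00000000e+00,  0.00000000e+00,
         1.00000000e+00]])}
side {'fx': 454.2218940830382, 'fy': 454.2218940830382, 'cx': 314.49743851027, 'cy': 237.07873555682178, 'pose': array([[-7.95289136e-01,  4.91307865e-01, -3.55150352e-01,
         3.11460516e+02],
       [-6.06230030e-01, -6.43961861e-01,  4.66688625e-01,
         4.46722962e+02],
       [ 5.84509806e-04,  5.86455202e-01,  8.09981453e-01,
         7.09131362e+02],
       [ 0.00000000e+00,  0.00000000e+00,  0.00000000e+00,
         1.00000000e+00]])}
```

View pics/top0.png

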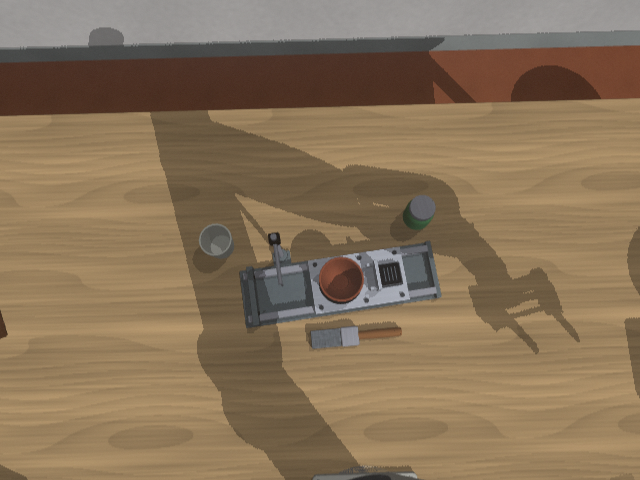

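View pics/side0.png

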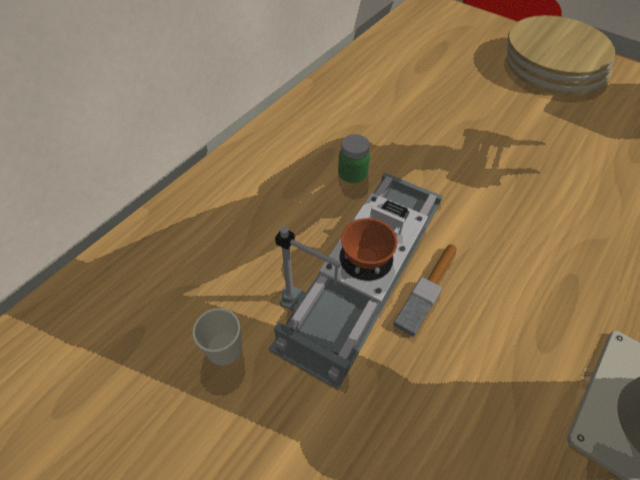

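The top view shows the end stop at about (250,297), the bowl at (342,279), the button at (390,273), the jar at (420,212), the cup at (216,241), and the brush at (310-400,335). The stage slides to image left, which is roughly world +y. I'll enlarge both views to pick out corners.

```bash
cat > h.py <<'E'
import numpy as np
from station import env, viewer, set_gripper, workorder
def ray(n,uv,z):
    p=viewer.camera_params(n);T=p["pose"]
    d=T[:3,:3]@np.array([(uv[0]-p["cx"])/p["fx"],-(uv[1]-p["cy"])/p["fy"],-1])
    o=T[:3,3];return o+d*(z-o[2])/d[2]
def proj(n,P):
    p=viewer.camera_params(n);T=p["pose"]
    c=T[:3,:3].T@(np.asarray(P)-T[:3,3]);return np.array([p["cx"]-p["fx"]*c[0]/c[2],p["cy"]+p["fy"]*c[1]/c[2]])
E
python3 - <<'E'
import cv2
a=cv2.imread("pics/top0.png")[230:335,235:445];cv2.imwrite("pics/topc.png",cv2.resize(a,None,fx=3.75,fy=3.75,interpolation=cv2.INTER_CUBIC))
a=cv2.imread("pics/side0.png")[170:290,335:455];cv2.imwrite("pics/sidec.png",cv2.resize(a,None,fx=5,fy=5,interpolation=cv2.INTER_CUBIC))
E
```

```text
(no output)
```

View pics/topc.png

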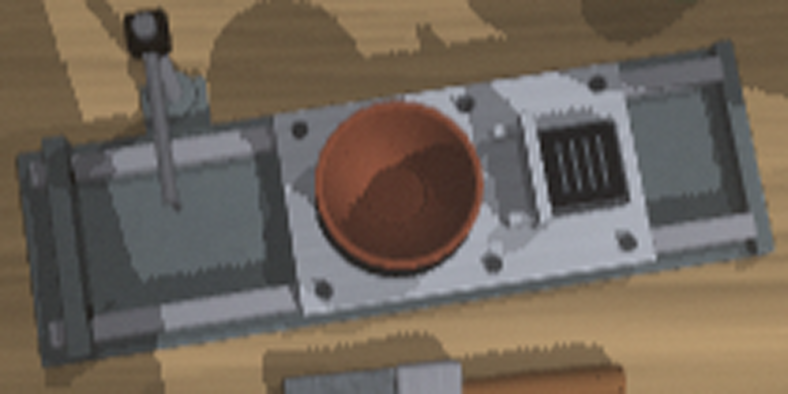

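View pics/sidec.png

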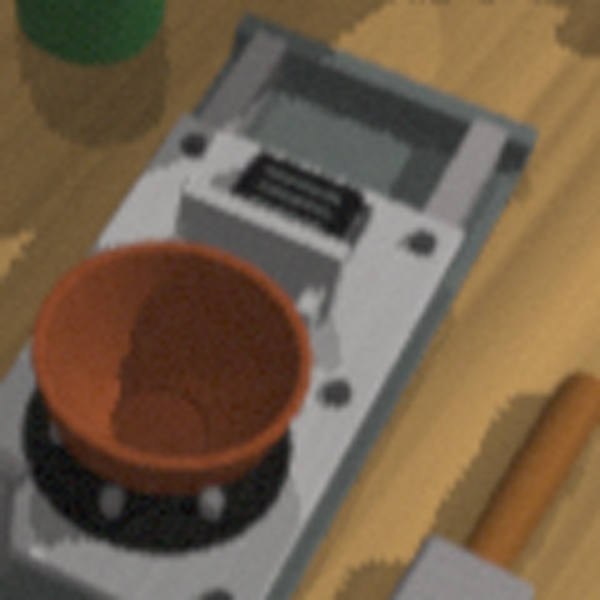

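The enlarged top crop (3.75x, offset 235,230) shows the plate corners at (275,113), (305,315), (657,260) and (622,62). The button corners are at (538,128), (615,118), (628,202) and (550,214). The near edge of the end stop runs from (70,138) to (94,350).

Run:
```python
from h import *
f=lambda u,v,z:ray("top",(235+(u+.5)/3.75-.5,230+(v+.5)/3.75-.5),z)
c=np.array([f(*p,32) for p in[(275,113),(305,315),(657,260),(622,62)]])
b=np.array([f(*p,46) for p in[(538,128),(615,118),(628,202),(550,214)]])
e=np.array([f(*p,44) for p in[(70,138),(94,350)]])
bed=np.array([f(*p,20) for p in[(725,42),(772,250)]])
print(c,b,e,bed,sep="\n")
yv=(c[0]+c[1]-c[2]-c[3])[:2];L=np.linalg.norm(yv)/2;yv/=2*L
w=np.linalg.norm(c[0]-c[1]);xv=np.array([yv[1],-yv[0]])
print("L,w",L,w,"y",yv,"ang",np.degrees(np.arctan2(-yv[0],yv[1])))
nose=(c[0]+c[1])[:2]/2
B=b.mean(0)[:2];print("nose",nose,"B",B,"nose-175",nose-175*yv,"B in",(B-nose)@xv,(B-nose)@yv)
print("travel",(e.mean(0)[:2]-nose)@yv, "lateral",(e.mean(0)[:2]-nose)@xv)
S=lambda P:proj("side",P)
print("side btn",S([*B,46]),(S([*B,46])-[335,170])*5)
```

```text
[[ 558.58011971  105.5310433    32.        ]
 [ 438.72238484   90.90476534   32.        ]
 [ 464.4599247  -115.87206488   32.        ]
 [ 583.3467252  -103.13608546   32.        ]]
[[542.37305423 -48.97260487  46.        ]
 [546.96088434 -94.53001103  46.        ]
 [497.18500195 -98.89167194  46.        ]
 [491.55056908 -53.14473108  46.        ]]
[[545.06622295 226.07082033  44.        ]
 [421.53423889 212.19120143  44.        ]]
[[ 596.34733135 -168.42062044   20.        ]
 [ 469.52303785 -186.4294408    20.        ]]
L,w 209.25125552134176 120.74686171653634 y [-0.12067824  0.99269168] ang 6.931247186721169
nose [498.65125227  98.21790432] B [519.5173774  -73.88475473] nose-175 [519.76994381 -75.50313893] B in -0.05541681764213307 -173.36296420700455
travel 121.88196856390859 lateral -0.6472505455391644
side btn [394.15064561 211.24236949] [295.75322806 206.21184744]
```

```bash
cat >> h.py <<'E'
from scipy.spatial.transform import Rotation as R
yv=np.array([-0.12068,0.99269]);xv=np.array([yv[1],-yv[0]]);B=np.array([519.6,-74.7])
def pose(dy,tip,dx=0): # dy from initial button centre along slide, tip height
    return [*(B+yv*dy+xv*dx),tip+env.tips_ahead]
def quat(s):
    X=np.array([*(s*yv),0]);Z=np.array([0,0,-1.]);return R.from_matrix(np.c_[X,np.cross(Z,X),Z]).as_quat()
def st():
    s=env.read_state();print(round(s["time_s"],2),"pos",np.round(s["tool_pos"],1),"slide",np.round((np.array(s["tool_pos"][:2])-B)@yv,1),"tip",round(s["tool_pos"][2]-env.tips_ahead,1),"F",np.round(s["force"],1))
E
python3 - <<'E'
from h import *
import cv2
s0=env.read_state();print(s0["orientation"])
set_gripper(0)
c=[(np.abs(np.array(q)-s0["qpos"]).max(),i,q) for i in(1,-1) if (q:=env.ik(pose(9,170),quat(i))) is not None]
print(c);i=min(c)[1]
env.reach(pose(9,170),quat(i));env.move_l(pose(9,62));st()
a=viewer.camera("side")[130:290,300:500];b=viewer.camera("top")[200:340,300:475]
cv2.imwrite("pics/c2.png",np.hstack([cv2.resize(a,(400,320)),cv2.resize(b,(400,320))]))
E
```

```text
[ 9.92939826e-01  1.18617220e-01 -6.92582773e-05 -6.73047024e-04]
[(np.float64(1.2030791617919752), 1, array([-1.48931278e-01,  3.46399828e-01,  1.89604342e+00, -4.44089210e-16,
        8.99149404e-01, -2.69907600e-01]))]
4.66 pos [519.  -66.  142.5] slide 8.7 tip 62.5 F [-0.7  0.3  0.2]
```

View pics/c2.png

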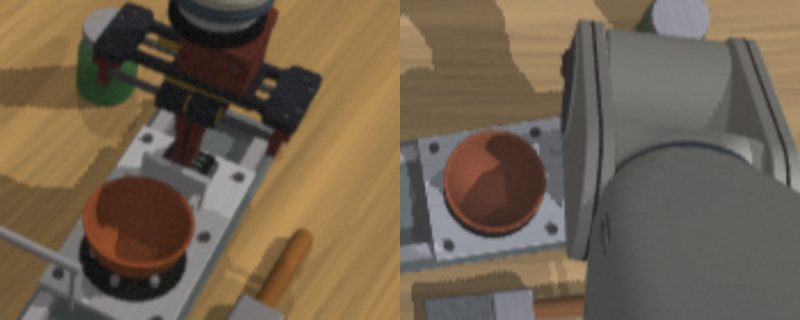

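The closed fingers (side crop about (185,150)) are over the button, just behind the push plate, and the jar and bowl are clear. I'll press down with a force stop.

Run:
```python
from h import *
print(env.move_l(pose(9,47.5),rate=40));st()
print(env.move_l(pose(9,34),rate=12,f_stop=12));st()
env.hold(.2);st()
```

```text
False
5.27 pos [518.3 -65.7 127.2] slide 9.0 tip 47.2 F [-0.1  0.1 -0.2]
True
5.97 pos [518.7 -65.8 120.3] slide 9.0 tip 40.3 F [-1.4  0.4  7.8]
6.17 pos [518.7 -65.7 120.3] slide 9.0 tip 40.3 F [-0.7  0.1  7.6]
```

Run:
```python
from h import *
z=39.5
while z>36:
    env.move_l(pose(9,z),rate=15);st()
    if env.read_state()["force"][2]>13: break
    z-=.5
for d in(14,20,30,50,80,105):
    hit=env.move_l(pose(d,z),rate=40,f_stop=15);print(hit);st()
    if hit: break
```

```text
6.42 pos [518.8 -65.8 120.2] slide 9.0 tip 40.2 F [-3.1  0.5 11.8]
6.67 pos [518.8 -65.7 120.1] slide 9.0 tip 40.1 F [-3.8  0.5 17.6]
False
6.95 pos [518.2 -60.8 120.1] slide 14.0 tip 40.1 F [-3.1  0.5 17.6]
False
7.25 pos [517.5 -54.7 120.1] slide 20.1 tip 40.1 F [-3.2  0.6 17.2]
False
7.65 pos [516.2 -44.8 120.1] slide 30.1 tip 40.1 F [-4.7  0.1 16.9]
False
8.3 pos [513.8 -24.9 120.1] slide 50.1 tip 40.1 F [-4.6  1.1 18.3]
False
9.2 pos [510.    4.8 120.1] slide 80.1 tip 40.1 F [-5.1  0.8 18.9]
False
9.97 pos [506.9  29.6 120.1] slide 105.1 tip 40.1 F [-5.4  0.8 18.2]
```

Run:
```python
from h import *
import cv2
a=viewer.camera("side")[190:400,240:460];b=viewer.camera("top")[200:340,230:405]
cv2.imwrite("pics/c3.png",np.hstack([cv2.resize(a,(400,380)),cv2.resize(b,(400,380))]))
```

```text
(no output)
```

View pics/c3.png

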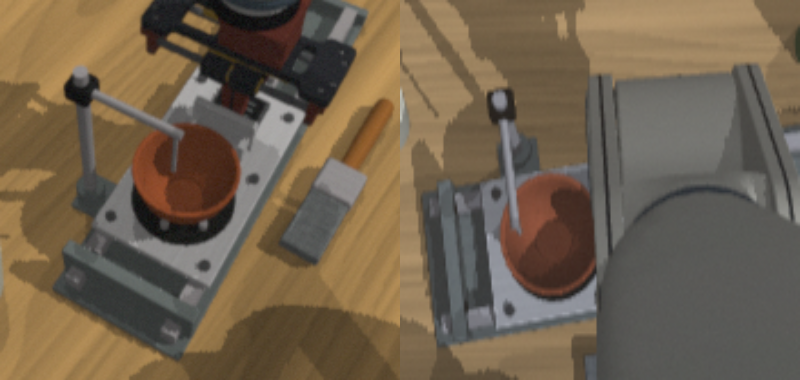

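The stage and bowl rode along with the button held, and about 25 mm remains before the end stop (side crop near (190,270)). I'll finish slowly with a force stop.

Run:
```python
from h import *
z=39.0
for d in list(range(110,150,2)):
    hit=env.move_l(pose(d,z),rate=20,f_stop=12);print(hit,end=' ');st()
    if hit: break
env.hold(.3);st()
```

```text
False 10.47 pos [506.3  34.5 120.1] slide 110.0 tip 40.1 F [-4.9 -0.4 19.3]
False 10.72 pos [506.1  36.5 120.1] slide 112.0 tip 40.1 F [-4.2 -0.3 18.7]
False 10.97 pos [505.9  38.5 120.1] slide 114.0 tip 40.1 F [-5.5 -0.7 19.2]
False 11.22 pos [505.6  40.4 120.1] slide 116.0 tip 40.1 F [-6.  -1.1 18.1]
False 11.47 pos [505.3  42.4 120.1] slide 118.0 tip 40.1 F [-4.8 -1.1 18.1]
False 11.72 pos [505.1  44.4 120.1] slide 120.0 tip 40.1 F [-5.   0.3 18.5]
False 11.97 pos [504.9  46.4 120.1] slide 122.0 tip 40.1 F [-3.9  0.1 18.3]
False 12.22 pos [504.7  48.4 120.1] slide 124.0 tip 40.1 F [-4.2 -0.9 19.4]
False 12.47 pos [504.4  50.4 120.1] slide 126.0 tip 40.1 F [-4.4 -0.5 18.8]
False 12.72 pos [504.1  52.4 120.1] slide 128.0 tip 40.1 F [-4.8 -0.4 19. ]
False 12.97 pos [503.9  54.3 120.1] slide 130.0 tip 40.1 F [-5.1 -0.8 18.3]
False 13.22 pos [503.7  55.9 120.1] slide 131.6 tip 40.1 F [-3.8 -3.3 18.7]
False 13.47 pos [503.8  57.4 120.1] slide 133.0 tip 40.1 F [-2.7 -8.5 16.8]
False 13.72 pos [503.9  59.3 120. ] slide 134.9 tip 40.0 F [-2.1 -8.7 16.3]
False 13.97 pos [503.9  61.3 120. ] slide 136.9 tip 40.0 F [-1.  -8.6 14.1]
False 14.22 pos [503.9  62.9 120.1] slide 138.5 tip 40.1 F [ -0.2 -12.4  14.3]
False 14.47 pos [503.8  63.2 120.1] slide 138.8 tip 40.1 F [  1.2 -26.4  13.3]
False 14.72 pos [503.8  63.5 120.1] slide 139.1 tip 40.1 F [  3.3 -41.5  15.3]
False 14.97 pos [503.8  63.8 120.1] slide 139.4 tip 40.1 F [  5.2 -56.3  14.8]
False 15.22 pos [503.8  64.  120.2] slide 139.6 tip 40.2 F [  5.8 -71.   14.5]
15.53 pos [503.8  64.  120.2] slide 139.6 tip 40.2 F [  5.6 -70.4  15.1]
```

The stop was reached at about 131 mm, and the tips then slipped onto the push plate. I'll relax the push to a light residual, then lift straight up.

Run:
```python
from h import *
import cv2
env.move_l(pose(140.5,39),rate=10);st()
env.move_l(pose(140.5,52),rate=25);st()
env.move_l(pose(132,54),rate=25);st()
env.move_l(pose(125,190),rate=100);env.hold(.3);st()
env.move_l(pose(-70,230),rate=200);st()
a=viewer.camera("side")[190:400,240:460];b=viewer.camera("top")[200:340,230:405]
cv2.imwrite("pics/c4.png",np.hstack([cv2.resize(a,(400,380)),cv2.resize(b,(400,380),interpolation=cv2.INTER_CUBIC)]))
```

```text
16.43 pos [503.8  63.  120.1] slide 138.6 tip 40.1 F [ -0.  -16.3  14.3]
17.09 pos [502.3  62.9 131.2] slide 138.6 tip 51.2 F [  1.9 -14.8  -4.4]
17.59 pos [503.7  56.4 134.1] slide 132.0 tip 54.1 F [-0.6  0.5  0.7]
19.4 pos [504.4  49.4 269.7] slide 125.0 tip 189.7 F [-0.4  0.2  0.2]
20.54 pos [ 527.7 -143.5  309.7] slide -69.2 tip 229.7 F [ 0.3 -0.7 -0.5]
```

View pics/c4.png

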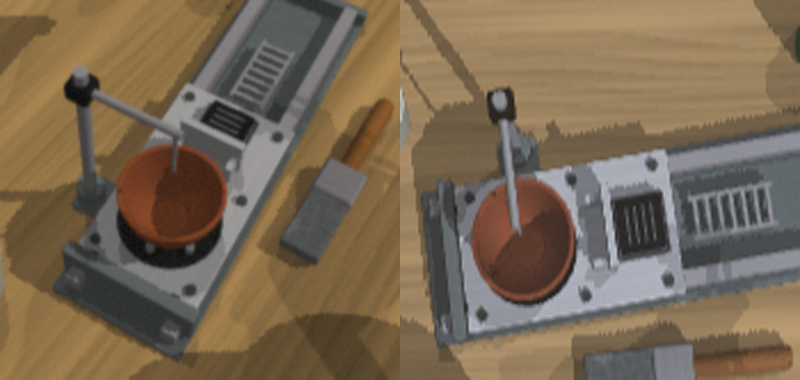

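The stage plate sits flush against the end stop (top crop x≈460), the bowl is under the needle at (518,235), and the button is up.

```bash
python3 -c "
from station import workorder;print(workorder.sign_off())"
```

```text
the job is handed in; nothing more can be done
None
```

I handed in the job with the stage against its end stop, the lock button released, and the bowl in its seat under the gauge needle; the sign-off returned no verdict.

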